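Load the keyed sample carousel into the analyser bay

ROBOT

A 7-joint arm with a two-finger parallel gripper is mounted at the origin on the work surface. World frame = base frame: x ahead of the robot, y to its left, z up, the work surface at z = 0. Lengths are in m, angles in rad, forces in N, time in s.
With the tool pointing down it reaches from about 0.4 to 0.85 m from the base axis. Payload 4.5 kg.
Tool frame: the origin (TCP) lies on the centre line of the jaws, within the pads' length; the fingertips stand ahead of it and the grasp point (between the pads) lies 6 mm ahead of it (r.tcp_to_tips is the x of the fingertips in the tool frame, in m); x points along the fingers, y is the direction in which the jaws open and shut, and the axes are right-handed (so a half turn about x gives the same grasp; the last joint's range is limited). The gripper opens to 88 mm and grips with 3 to 60 N. Pads are 18 mm wide; open, the fingers measure 123 mm over their backs; the gripper's body (75 mm by 187 mm) begins 45 mm behind the grasp point.
Start: joints at [-1.291, 0.689, -0.195, 1.565, 0.157, 0.902, -0.215], TCP at [0.152, 0.606, 0.264] pointing down, gripper open.
Joint ranges: [-3.01, 3.01], [-0.46, 2.08], [-1.47, 1.51], [0.13, 2.56], [-1, 4.14], [0.04, 2.09], [-2.66, 2.66]. Speed limits (rad/s): [2.57, 2.57, 3.14, 3.14, 3.14, 3.14, 3.14].

INTERFACE

Orientations are given as a unit quaternion [x, y, z, w].
In Python, from plant import r gives the robot as it stands.
- The arm moves only by the tool play_rows, never from a script. Its argument "targets" is a list of rows, each a list of 3 entries, a list of its own where there are three numbers: the turn, a rotation vector about the world's x, y, z in rad, then the shift along the world's x, y, z in units of 40 mm (1.0 is 40 mm), then the closure in counts, from 0 (fully open) to 255 (shut). A call has 1 to 5 rows; each row shifts and turns the commanded pose from where the row before left it; what a row does not reach is not made up. A row lasts 1/10 s, in which the tool goes at most 50 mm and 8.59 degrees, less where a joint would pass 70% of its speed; a pose out of reach is approached as far as the arm can. A call is refused whole if a number of a shift passes 1 or a number of a turn 0.15, either way. A call with a gripper value outside its range is refused whole. The fingers move at their own pace and stop on an object; "newtons" is the grip in N (left out, the last holds). Time passes only in rows, so rows that do not move let the fingers close. It gives the time, the measured TCP pose, the force and the opening at its end, in the units of the state.
- r.get_state(): the state, without advancing time (a new reading comes with each control period).
- r.snapshot(name): name is "scene" or "top" or "wrist"; returns a dict with "color" (420x560x3 uint8, red, green, blue), "fx", "fy", "cx", "cy" (pixels), "dist" ([k1, k2, p1, p2, k3] as OpenCV has them; the pictures are not rectified), "cam_to_world" (4x4, takes a point from camera to world coordinates). Camera axes: x right, y up, looking along -z (the intrinsics and any distortion apply to the point x, -y, -z); pixel columns grow to the right and rows downward; lengths in m; the calibration is good to about 2 mm. A picture is of the moment at which its call begins. There is no depth.
- r.finish_job(): hands the job in, once; it reports no verdict.
The state is a dict: "clock": time; "q": joint angles; "qd": joint speeds; "joint_torque": joint torques, N m; "tool_pos": TCP position; "eef_rot": TCP orientation; "contact_force": force on the tool from outside, world axes, zero at the start; "moment": the same for the moment, N m; "opening": opening from 0.0 (shut) to 1.0 (fully open).
Only numpy, scipy, OpenCV 4.12 (cv2) and the standard library are available. Lean on these libraries where they do the work, as an engineer would, in place of code of your own. Each camera call takes 0.05 s, during which the arm holds its last target.

TASK

Lift the blue sample carousel out of its tray by the handle and set it on the loading bay's drive post; feel for the orientation in which its notch accepts the key by turning it with light pressure, until it sinks fully home onto the deck, never forcing it. Then push the orange-knobbed retaining slide fully closed over the carousel's rim, let go and leave the other things on the bench undisturbed.

Things in the scene. Friction and masses are not known exactly. Their poses are not given: they have to be found in the camera images.
- carousel: Loose sample carousel, one rigid piece, about 280 g, parked in the blue tray. Origin: centre of its underside; z up. Blue drum (about 76 mm across, height 0-26 mm) under a round blue flange (124 mm diameter, height 26-34 mm) with eight red-capped tubes (centres 43 mm from the axis, tops 54 mm up). An orange stripe on the flange's top lies over the notch, towards the carousel's -x.
- carousel_handle (a point): Good grasp point in the carousel's white upright handle bar, on its axis, 77 mm above its underside. The bar is 48 mm long along the carousel's x, 14 mm thick along y, height 34 to 92 mm. Axes as the carousel's.
- carousel_notch (a point): On the underside of the carousel, 26 mm from its axis towards its -x, in the notch. Underneath is a round blind bore, 33 mm diameter, 26 mm deep, with ONE straight notch 11 mm wide and as deep, running from the bore out through the drum along -x. Axes as the carousel's.
- bay: Fixed loading bay of the analyser: low white box 260 mm (x) by 280 mm (y), grey flat deck 50 mm above the table. Origin: centre of its underside; its front is -x, with an orange dash on the deck. Mid-deck stands a steel drive post, 30 mm diameter, 24 mm high, its top 6 mm tapered to 20 mm diameter, with one orange key at its foot.
- bay_seat (a point): Centre of the deck at the post's foot, 50 mm above the table, axes as the bay's; origin of a seated carousel. Key: 8 mm wide, 14 mm high, out to 30 mm from the axis, sprung: yields up to 6 mm (2 N + 1 N/mm), then solid. Unknown angle, within 0.7 rad of the bay's -x; drive braked (2 N m). With the notch over it (within 4 degrees) it springs up and the carousel sinks to the deck.
- retainer (a joint): Retaining slide on the bay's +y side (m): open 0 to 0.004, closed 0.020; moves towards the bay's -y (to the post) against 1.5 N friction, stays where left. Its aluminium tongue (30 mm wide, 37 to 43 mm above the deck) passes over the flange of a seated carousel (top 34 mm above the deck), its tip ending 50 mm from the axis; a carousel not down blocks it.
- retainer_knob (a point): Centre of the top of the slide's upright orange knob, 16 mm diameter, 43 to 75 mm above the deck; 107 mm from the post's axis towards the bay's +y when open, 87 mm when closed. Moves with the slide; axes as the bay's.
- tray: Fixed flat blue tray 150 x 150 mm, walls 14 mm high, floor about 4 mm thick, in which the carousel is parked. Origin: centre of its underside.
- tube_rack: Bystander, leave alone: blue tube rack with red-capped tubes, 60 x 160 x 89 mm. Origin: centre of its underside.
- kit_box: Bystander, leave alone: white and green test kit box, 90 x 130 x 60 mm. Origin: centre of its underside.
- reagent_bottle: Bystander, leave alone: amber reagent bottle, 52 mm diameter, 110 mm high. Origin: centre of its underside.
- dropper: Bystander, leave alone: small white dropper bottle with blue cap, 28 mm diameter, 55 mm high. Origin: centre of its underside.
- control_vial: Bystander, leave alone: small vial with yellow cap, 26 mm diameter, 36 mm high, standing on a corner of the bay's deck. Origin: centre of its underside.
There are look-alikes about, which are no part of the job. What is shaped like the carousel but pink is not meant.

How it is judged:
On the way, in this order (a step that is already met when the one before it is completed fails the run):
1. the carousel is lifted out of the tray (height (world z) of carousel above 0.04 m and distance of carousel from where it was at the start of the episode above 0.03 m), for 0.1 s.
2. the carousel is fully down on the deck, on the drive post, slide still open (z of carousel in the frame of bay_seat between -0.004 and 0.004 m and horizontal distance between carousel and bay_seat below 0.004 m and angle between carousel's own z axis and vertical below 0.06 rad and value of joint retainer below 0.01 m), for 0.2 s.
3. the retaining slide is closed over the seated carousel (z of carousel in the frame of bay_seat between -0.004 and 0.004 m and horizontal distance between carousel and bay_seat below 0.004 m and angle between carousel's own z axis and vertical below 0.06 rad and value of joint retainer above 0.016 m), for 0.2 s.
At the end, for the whole second after the job is handed in: The carousel stands fully home: underside within 4 mm of the deck, within 4 mm of the post's axis, upright within 0.06 rad, at rest; the retaining slide is closed (at least 16 of 20 mm); nothing is held or touched (all of step 3 and linear speed of carousel below 0.02 m/s and contact force between the fingers and carousel below 0.1 N and contact force between the fingers and bay below 0.1 N).
It fails at once if the carousel is forced against the bay with more than 40 N (contact force between carousel and bay above 40 N).
It fails at once if a bystander is moved by more than 25 mm or tipped (distance of any of tube_rack, kit_box, reagent_bottle, dropper, control_vial from where it was at the start of the episode above 0.025 m or angle between any of tube_rack, kit_box, reagent_bottle, dropper, control_vial's own z axis and vertical above 0.5 rad).
It also fails if it takes over 58 s, if anything falls off the work surface, if the arm or the gripper's body presses on something with over 40 N, if the wrist force passes 120 N, or if a joint passes its speed limit or range.

## Working session

There is one attempt and no reset: what is moved stays moved. The work goes in short steps, Python scripts to look and compute and a tool call to move; the robot and the scene stay as the last step left them, time stands still between calls to the robot, and variables do not carry over. Pictures are saved under pics/ and viewed, and the job is handed in when it is done.

Besides the shell and the picture viewer there is one more tool, called in YAML: its name, and indented under it one key for each argument. play_rows: Moves the arm, as the interface text tells. Its arguments: {"type":"object","properties":{"targets":{"type":"array","items":{"type":"array"}},"newtons":{"type":"number"}},"required":["targets"]}

```bash
mkdir -p pics; ls; cat > h.py <<'E'
import numpy as np, cv2
from plant import r
def snap(n,f):
    s=r.snapshot(n); cv2.imwrite('pics/'+f,s['color'][:,:,::-1]); np.save('pics/'+f[:-4]+'.npy',s,allow_pickle=True); return s
def load(f): return np.load('pics/'+f+'.npy',allow_pickle=True).item()
def ray(s,uv):
    K=np.array([[s['fx'],0,s['cx']],[0,s['fy'],s['cy']],[0,0,1.]])
    p=cv2.undistortPoints(np.array(uv,float).reshape(-1,1,2),K,np.array(s['dist'],float)).reshape(-1,2)
    d=np.c_[p[:,0],-p[:,1],-np.ones(len(p))]
    M=np.array(s['cam_to_world']); return M[:3,3], d@M[:3,:3].T
def onz(s,uv,z):
    o,d=ray(s,uv); return o+d*((z-o[2])/d[:,2])[:,None]
def mask(s,lo,hi):
    h=cv2.cvtColor(s['color'],cv2.COLOR_RGB2HSV); return cv2.inRange(h,np.array(lo),np.array(hi))
def comps(m,amin=30):
    n,l,st,c=cv2.connectedComponentsWithStats(m)
    return [(st[i].tolist(),c[i].round(1).tolist()) for i in range(1,n) if st[i][4]>=amin],l
def proj(s,P):
    M=np.linalg.inv(np.array(s['cam_to_world'])); P=np.atleast_2d(P)@M[:3,:3].T+M[:3,3]
    K=np.array([[s['fx'],0,s['cx']],[0,s['fy'],s['cy']],[0,0,1.]])
    return cv2.projectPoints(P*[1,-1,-1],np.zeros(3),np.zeros(3),K,np.array(s['dist'],float))[0].reshape(-1,2)
E
python3 - <<'E'
from h import *
snap('scene','s0.png');snap('top','t0.png');snap('wrist','w0.png')
st=r.get_state(); print(st, r.tcp_to_tips)
s=load('t0'); print(s['fx'],s['cam_to_world'],s['dist'])
E
```

```text
pics
{'clock': 0.15, 'q': array([-1.29119623,  0.68979729, -0.19457235,  1.56606031,  0.15728663,
        0.90249714, -0.21511362]), 'qd': array([ 0.00102037, -0.00239687, -0.00020739, -0.00379239, -0.00107491,
       -0.00059751, -0.00144145]), 'joint_torque': array([-1.22733491e-03, -5.27859199e+01, -1.26816139e+00, -1.53586811e+01,
       -5.24754042e-02,  3.92111848e-03,  1.00220864e-04]), 'tool_pos': array([0.15198351, 0.60579801, 0.2631036 ]), 'eef_rot': array([ 0.08617581,  0.70181472, -0.08714288,  0.70173781]), 'contact_force': array([-0.01631092,  0.68953684,  1.10201529]), 'moment': array([ 0.02722316,  0.09853896, -0.09140044]), 'opening': 1.000443458642651} 0.025
435.40762640548087 [[-0.02202843  0.99521242 -0.09522068  0.46262276]
 [-0.9997021  -0.02092584  0.01256255 -0.13030092]
 [ 0.01050983  0.09546905  0.99537692  1.13332022]
 [ 0.          0.          0.          1.        ]] [-0.12527307  0.          0.          0.          0.        ]
```

View pics/t0.png

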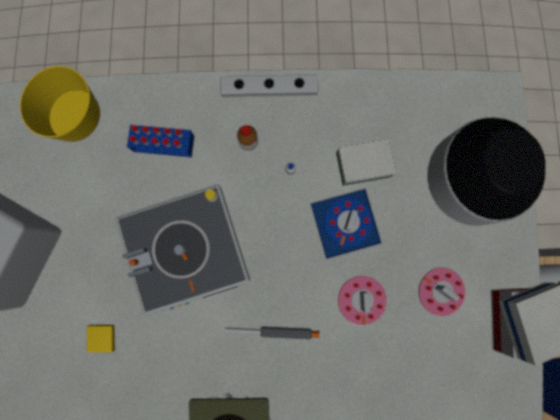

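View pics/s0.png

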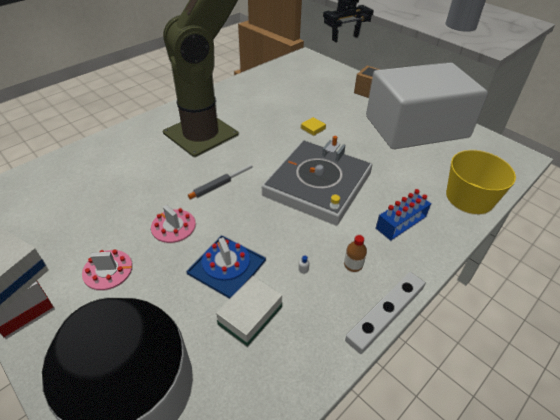

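View pics/w0.png

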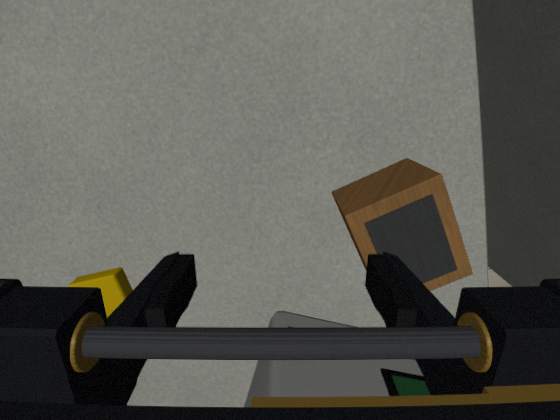

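The top view shows the carousel at about (347,222), the bay at (182,250) with its dash at (192,286), the key at (183,257) and the knob at (133,262). I'll zoom in and measure.

```bash
python3 - <<'E'
from h import *
s=load('t0'); im=s['color'][:,:,::-1]
a=cv2.resize(im[175:320,100:260],None,fx=4.8,fy=4,interpolation=cv2.INTER_CUBIC)
a=cv2.resize(im[180:320,110:250],(580,580),interpolation=cv2.INTER_CUBIC); 
cv2.imwrite('pics/t0a.png',a)
b=cv2.resize(im[180:265,305:390],(580,580),interpolation=cv2.INTER_CUBIC); cv2.imwrite('pics/t0b.png',b)
m=mask(s,[5,120,90],[20,255,255]); print(comps(m,4)[0])
print('red',comps(mask(s,[170,120,60],[180,255,255])|mask(s,[0,120,60],[4,255,255]),4)[0])
print('blue',comps(mask(s,[100,120,40],[125,255,255]),50)[0])
E
```

```text
[([247, 137, 2, 5, 6], [247.3, 139.3]), ([341, 237, 3, 7, 11], [342.2, 240.4]), ([182, 254, 6, 6, 23], [184.3, 256.7]), ([129, 260, 7, 5, 29], [132.0, 262.1]), ([424, 277, 7, 6, 18], [426.9, 279.6]), ([189, 280, 5, 12, 33], [191.3, 285.5]), ([363, 316, 2, 8, 15], [363.5, 319.7]), ([311, 332, 8, 5, 37], [314.8, 334.0])]
red [([132, 126, 5, 5, 21], [134.1, 127.7]), ([143, 126, 5, 6, 21], [145.0, 128.6]), ([154, 127, 5, 6, 23], [155.9, 129.4]), ([241, 126, 10, 9, 71], [245.5, 129.8]), ([165, 129, 5, 5, 18], [166.9, 130.7]), ([176, 129, 5, 6, 22], [177.9, 131.3]), ([130, 136, 6, 6, 21], [132.6, 138.6]), ([141, 137, 5, 5, 17], [143.2, 139.4]), ([152, 138, 6, 5, 21], [154.2, 140.3]), ([163, 139, 5, 6, 21], [165.1, 141.4]), ([174, 140, 5, 6, 21], [176.3, 142.2]), ([346, 203, 4, 3, 9], [347.7, 203.9]), ([359, 207, 3, 3, 9], [360.0, 208.0]), ([335, 208, 3, 4, 10], [336.0, 209.8]), ([365, 219, 3, 3, 8], [365.9, 219.9]), ([331, 221, 3, 3, 9], [332.0, 222.0]), ([361, 231, 4, 3, 9], [362.3, 232.1]), ([337, 233, 3, 3, 9], [338.0, 234.0]), ([349, 237, 4, 3, 9], [350.7, 238.1]), ([446, 272, 7, 8, 40], [449.0, 275.2]), ([433, 274, 8, 7, 38], [436.5, 277.2]), ([426, 277, 3, 3, 4], [427.2, 278.0]), ([424, 279, 8, 16, 47], [428.3, 286.8]), ([366, 281, 8, 8, 51], [369.5, 284.2]), ([456, 280, 6, 8, 36], [458.5, 283.4]), ([353, 282, 8, 7, 40], [356.1, 285.1]), ([376, 289, 7, 8, 43], [379.1, 292.8]), ([343, 292, 8, 8, 40], [347.0, 295.2]), ([459, 293, 5, 7, 22], [461.2, 295.5]), ([428, 297, 7, 9, 42], [430.5, 301.2]), ([377, 303, 7, 7, 39], [379.9, 306.1]), ([345, 305, 7, 8, 43], [348.2, 308.5]), ([438, 305, 8, 8, 47], [441.0, 309.0]), ([451, 304, 6, 7, 35], [453.4, 306.8]), ([368, 313, 7, 8, 38], [371.2, 316.6]), ([355, 314, 8, 9, 47], [358.6, 317.5])]
blue [([127, 126, 66, 30, 1081], [162.9, 142.7]), ([312, 190, 68, 67, 2302], [344.6, 223.6])]
```

```bash
python3 - <<'E'
from h import *
s=load('s0'); im=s['color'][:,:,::-1]
a=cv2.resize(im[125:225,255:380],(750,600),interpolation=cv2.INTER_CUBIC); cv2.imwrite('pics/s0a.png',a)
b=cv2.resize(im[225:300,180:275],(760,600),interpolation=cv2.INTER_CUBIC); cv2.imwrite('pics/s0b.png',b)
E
```

```text
(no output)
```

View pics/t0a.png

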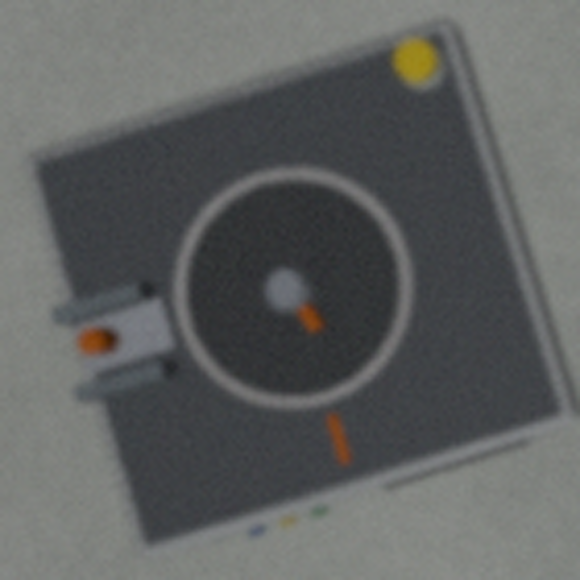

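View pics/t0b.png

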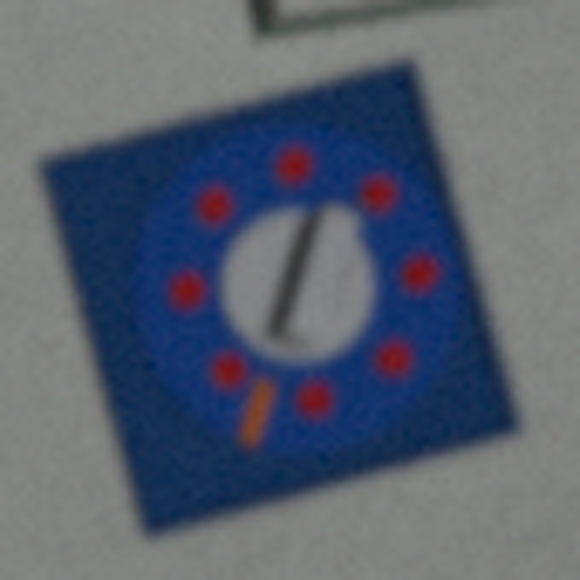

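View pics/s0a.png

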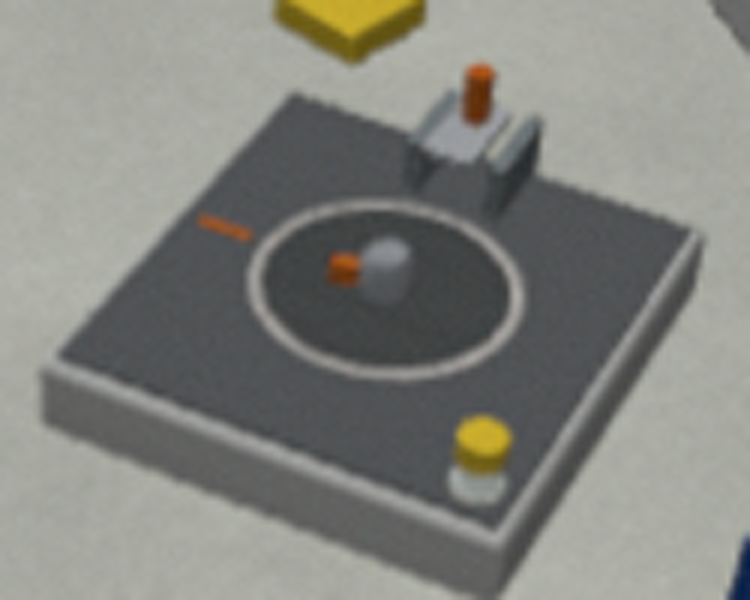

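View pics/s0b.png

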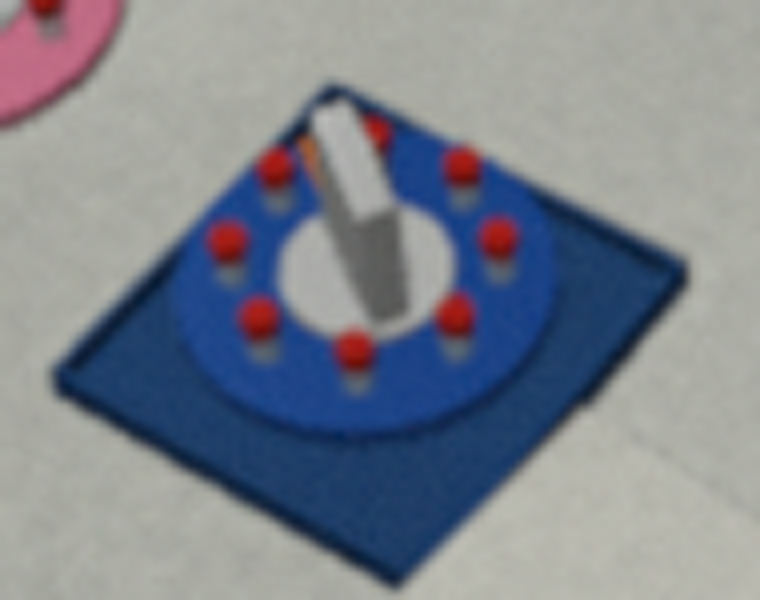

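```bash
python3 - <<'E'
from h import *
def circ(P):
    A=np.c_[2*P[:,:2],np.ones(len(P))]; x=np.linalg.lstsq(A,(P[:,:2]**2).sum(1),rcond=None)[0]
    return x[:2],np.sqrt(x[2]+x[:2]@x[:2])
s=load('t0')
red=mask(s,[170,120,60],[180,255,255])|mask(s,[0,120,60],[4,255,255])
c=[np.array(k[1]) for k in comps(red,4)[0]]
caps=np.array([k for k in c if 325<k[0]<370 and 198<k[1]<242])
P=onz(s,caps,0.058); cc,R=circ(P); print('carousel',cc,R)
a=np.arctan2(P[:,1]-cc[1],P[:,0]-cc[0]); print(np.degrees(a))
st=onz(s,[[342.2,240.4]],0.038)[0,:2]; v=st-cc; print('stripe',st,np.hypot(*v),np.degrees(np.arctan2(v[1],v[0])))
# caps symmetric offset: 22.5 
print('mod45',(np.degrees(a)%45).round(1))
# tray
h=cv2.cvtColor(s['color'],cv2.COLOR_RGB2HSV)
# bay ring
g=cv2.cvtColor(s['color'],cv2.COLOR_RGB2GRAY); roi=np.zeros_like(g)
m=((g>105)*255).astype(np.uint8)
cs,l=comps(m,60); print([k for k in cs if 140<k[1][0]<230 and 210<k[1][1]<300])
ring=[i for i in range(1,l.max()+1)]
for i in ring:
    ys,xs=np.where(l==i)
    if 100<len(xs)<800 and 150<xs.min() and xs.max()<215 and 215<ys.min() and ys.max()<282:
        Q=onz(s,np.c_[xs,ys],0.05); print('ring',len(xs),circ(Q))
def cen(box,lo=[5,120,90],hi=[20,255,255]):
    m=mask(s,lo,hi); x,y,w,hh=box; ys,xs=np.where(m[y:y+hh,x:x+w]>0); return np.c_[xs+x,ys+y]
for n,b,z in (('key',(178,250,14,14),.064),('dash',(185,276,12,20),.05),('knob',(125,256,14,12),.120)):
    q=cen(b); Q=onz(s,q,z); mu=Q.mean(0); w,vv=np.linalg.eigh(np.cov(Q[:,:2].T)); print(n,mu,np.degrees(np.arctan2(vv[1,1],vv[0,1])),np.sqrt(w))
    
E
```

```text
carousel [ 0.54677764 -0.31365305] 0.04283282264921383
[   2.4282185   -42.05015384   47.94016667  -87.62100312   92.18299849
 -131.46893519  137.84717688 -176.53271704]
stripe [ 0.49954602 -0.29787425] 0.049797555746556386 161.52693269156512
mod45 [2.4 2.9 2.9 2.4 2.2 3.5 2.8 3.5]
[([152, 221, 57, 57, 325], [180.7, 248.5])]
ring 325 (array([0.4863045 , 0.10852338]), np.float64(0.06897611754415381))
key [0.46691368 0.09534206 0.064     ] -143.13882631609724 [0.00265766 0.00436417]
dash [0.39542171 0.08145126 0.05      ] -163.9933498549616 [0.00208527 0.0081798 ]
knob [0.4558822 0.2079416 0.12     ] 88.29042240785391 [0.00318208 0.00422336]
```

```bash
cat >> h.py <<'E'
from scipy.spatial.transform import Rotation as R
def where(tx=None,ty=None,tz=None,yaw=None):
    """yaw: desired angle (deg) of tool y in world, mod 180"""
    st=r.get_state(); Rm=R.from_quat(st['eef_rot']).as_matrix()
    p=st['tool_pos']; yw=np.degrees(np.arctan2(Rm[1,1],Rm[0,1]))
    print('t %.2f'%st['clock'],'pos',p.round(4),'yawy %.2f'%yw,'x',Rm[:,0].round(4),'F',st['contact_force'].round(1),'M',st['moment'].round(2),'open %.3f'%st['opening'])
    print('q',st['q'].round(3))
    if tx is not None:
        print('units to go',((np.array([tx,ty,tz])-p)/0.04).round(3))
    if yaw is not None:
        d=(yaw-yw+90)%180-90; print('yaw delta deg',d,'rad',np.radians(d))
        a=np.cross(Rm[:,0],[0,0,-1]); print('level rotvec',a.round(4))
E
python3 - <<'E'
from h import *
where(0.547,-0.3135,0.4,70.25)
s=load('s0'); t=load('t0')
def tri(a,b):
    o1,d1=ray(s,[a]);o2,d2=ray(t,[b]);d1=d1[0];d2=d2[0]
    k=np.linalg.lstsq(np.c_[d1,-d2],o2-o1,rcond=None)[0]; p=o1+k[0]*d1;q=o2+k[1]*d2; return (p+q)/2,np.linalg.norm(p-q)
print('box corner', tri((384,108),(60,230)))
print('box corner2', tri((372,68),(27,260)))
E
```

```text
t 0.15 pos [0.152  0.6058 0.2631] yawy 75.92 x [-3.0e-04 -1.3e-03 -1.0e+00] F [-0.   0.7  1.1] M [ 0.03  0.1  -0.09] open 1.000
q [-1.291  0.69  -0.195  1.566  0.157  0.902 -0.215]
units to go [  9.875 -22.982   3.422]
yaw delta deg -5.670851041679114 rad -0.09897502206745074
level rotvec [ 0.0013 -0.0003  0.    ]
box corner (array([0.52909186, 0.34381478, 0.2075942 ]), np.float64(0.0026683569936352585))
box corner2 (array([0.46003919, 0.35301498, 0.31429793]), np.float64(0.008688179798866859))
```

play_rows:
  targets:
    - [[0,0,0],[0,0,1],0]
    - [[0,0,0],[0,0,1],0]
    - [[0,0,0],[0,0,1],0]
    - [[0,0,0],[0.3,-0.5,1],0]
    - [[0,0,0],[0.6,-1,0],0]
  newtons: 30

```text
clock: 0.65
tool_pos: [0.186, 0.5504, 0.4287]
eef_rot: [0.089, 0.702, -0.08, 0.702]
contact_force: [0.7, -0.5, -0.7]
opening: 0.996
```

play_rows:
  targets:
    - [[0,0,0],[0.6,-1,0],0]
    - [[0,0,0],[0.6,-1,0],0]
    - [[0,0,0],[0.6,-1,0],0]
    - [[0,0,0],[0.6,-1,0],0]
    - [[0,0,0],[0.6,-1,0],0]

```text
clock: 1.15
tool_pos: [0.3086, 0.3443, 0.4237]
eef_rot: [0.087, 0.702, -0.087, 0.702]
contact_force: [0.7, 0.4, 1.4]
opening: 0.998
```

play_rows:
  targets:
    - [[0,0,0],[0.6,-1,0],0]
    - [[0,0,0],[0.6,-1,0],0]
    - [[0,0,0],[0.6,-1,0],0]
    - [[0,0,0],[0.6,-1,0],0]
    - [[0,0,0],[0.4,-1,0],0]

```text
clock: 1.65
tool_pos: [0.4211, 0.1442, 0.4237]
eef_rot: [0.087, 0.702, -0.087, 0.702]
contact_force: [0.4, 0.4, 0.1]
opening: 1.002
```

```bash
python3 - <<'E'
from h import *
where(0.547,-0.3135,0.25,70.25)
E
```

```text
t 1.65 pos [0.4211 0.1442 0.4237] yawy 75.87 x [ 5.e-04 -0.e+00 -1.e+00] F [0.4 0.4 0.1] M [ 0.08 -0.02 -0.01] open 1.002
q [-0.378  0.254 -0.074  1.822  0.022  1.065  0.864]
units to go [  3.147 -11.443  -4.342]
yaw delta deg -5.6227947232573285 rad -0.09813628108460376
level rotvec [0.     0.0005 0.    ]
```

```bash
python3 - <<'E'
from h import *
s=snap('wrist','w1.png'); print(np.array(s['cam_to_world']).round(3), s['fx'])
print(proj(s,[[.4863,.1085,.05],[.547,-.3135,.038]]))
E
```

```text
[[ 0.244 -0.919 -0.311  0.34 ]
 [ 0.97   0.231  0.079  0.163]
 [-0.    -0.32   0.947  0.545]
 [ 0.     0.     0.     1.   ]] 321.4361582338787
[[270.0437969  199.87159709]
 [ 58.63980942 281.47955131]]
```

View pics/w1.png

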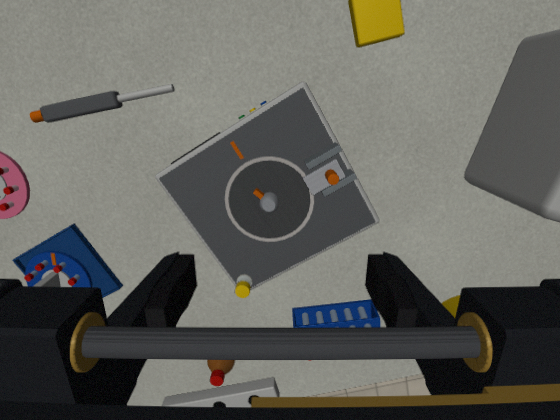

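The wrist view shows the bay centred at about (269,199), with the key at (258,193), the dash at (236,150) and the knob at (332,177). I'll measure from this sharper image.

```bash
python3 - <<'E'
from h import *
s=load('w1')
def circ(P):
    A=np.c_[2*P[:,:2],np.ones(len(P))]; x=np.linalg.lstsq(A,(P[:,:2]**2).sum(1),rcond=None)[0]
    return x[:2],np.sqrt(x[2]+x[:2]@x[:2])
g=cv2.cvtColor(s['color'],cv2.COLOR_RGB2GRAY)
for th in (105,120,135):
    n,l,stt,c=cv2.connectedComponentsWithStats(((g>th)*255).astype(np.uint8))
    for i in range(1,n):
        if 70<stt[i][2]<110 and 70<stt[i][3]<110:
            ys,xs=np.where(l==i); print(th,len(xs),circ(onz(s,np.c_[xs,ys],.05)))
m=mask(s,[5,120,90],[20,255,255])
def pts(box):
    x,y,w,h=box; ys,xs=np.where(m[y:y+h,x:x+w]>0); return np.c_[xs+x,ys+y]
for n,b,z in (('key',(245,180,28,25),.064),('dash',(225,135,22,30),.05),('knob',(322,165,22,24),.12)):
    Q=onz(s,pts(b),z); w,v=np.linalg.eigh(np.cov(Q[:,:2].T)); print(n,len(Q),Q.mean(0).round(4),np.degrees(np.arctan2(v[1,1],v[0,1])),np.sqrt(w))
im=s['color'][:,:,::-1]; cv2.imwrite('pics/w1a.png',cv2.resize(im[140:240,215:345],(780,600),interpolation=cv2.INTER_CUBIC))
E
```

```text
key 64 [0.4675 0.0941 0.064 ] -148.5111792345277 [0.00288272 0.00475494]
dash 81 [0.3954 0.0789 0.05  ] -162.85108649599636 [0.00181927 0.00875642]
knob 146 [0.4545 0.206  0.12  ] -163.9297269441075 [0.00377404 0.00593091]
```

View pics/w1a.png

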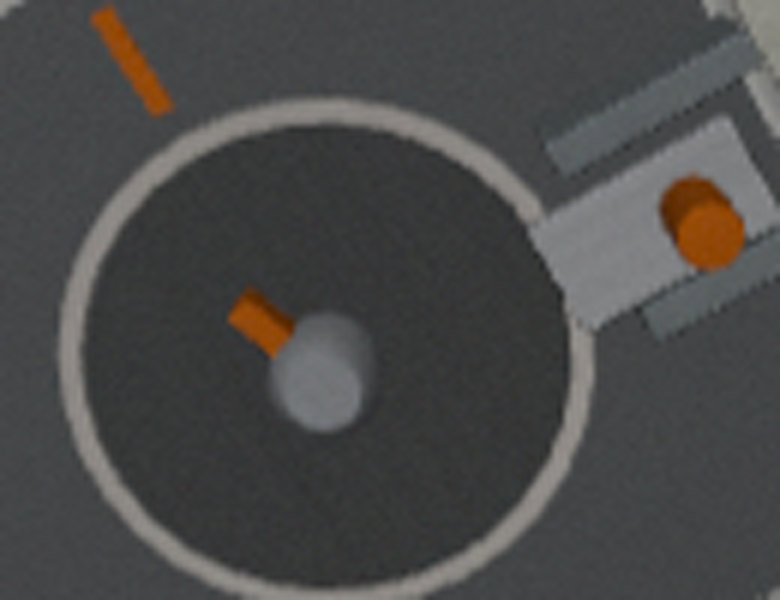

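```bash
python3 - <<'E'
from h import *
from scipy.optimize import least_squares
s=load('w1'); g=cv2.cvtColor(s['color'],cv2.COLOR_RGB2GRAY).astype(float)
ys,xs=np.mgrid[90:260,180:345]; uv=np.c_[xs.ravel(),ys.ravel()]
Q=onz(s,uv,.05)[:,:2]; c=np.array([.486,.107]); 
for it in range(4):
    d=Q-c; rr=np.hypot(*d.T); az=np.degrees(np.arctan2(d[:,1],d[:,0]))
    ok=(rr>.058)&(rr<.08)&(g[uv[:,1],uv[:,0]]>110)&~((az>75)&(az<140)); P=Q[ok]
    f=least_squares(lambda p:np.hypot(P[:,0]-p[0],P[:,1]-p[1])-p[2],[*c,.069],loss='soft_l1',f_scale=.002); c=f.x[:2]
print('ring',f.x,ok.sum(),np.std(f.fun))
hsv=cv2.cvtColor(s['color'],cv2.COLOR_RGB2HSV); sub=hsv[180:205,245:273]; 
o=mask(s,[5,120,60],[20,255,255])[180:205,245:273]>0
v=sub[...,2]; print(np.where(o,v,0)[3:22,5:22])
for th in (90,150,165,175):
    yy,xx=np.where(o&(v>=th)); 
    if len(yy)<8: continue
    K=onz(s,np.c_[xx+245,yy+180],.064)[:,:2]; mu=K.mean(0); w,vv=np.linalg.eigh(np.cov(K.T)); print(th,len(yy),mu,'from ctr',np.degrees(np.arctan2(*(mu-c)[::-1])),np.hypot(*(mu-c)),'pca',np.degrees(np.arctan2(vv[1,1],vv[0,1])),np.sqrt(w))
d=np.array([.3954,.0789])-c; print('dash dir',np.degrees(np.arctan2(d[1],d[0])),np.hypot(*d))
# post top
yy,xx=np.where(g[195:220,255:285]>118); T=onz(s,np.c_[xx+255,yy+195],.074); print('post top',T.mean(0),len(T))
E
```

```text
ring [0.48702458 0.10639241 0.06913138] 747 0.0016881904313747348
[[  0   0   0   0   0   0   0   0   0   0   0   0   0   0   0   0   0]
 [  0   0   0   0   0   0   0   0   0   0   0   0   0   0   0   0   0]
 [  0   0   0   0   0   0   0   0   0   0   0   0   0   0   0   0   0]
 [  0   0   0   0   0   0   0   0   0   0   0   0   0   0   0   0   0]
 [  0   0   0   0   0   0   0   0   0   0   0   0   0   0   0   0   0]
 [  0   0   0   0   0   0  88  78   0   0   0   0   0   0   0   0   0]
 [  0   0   0   0   0  99  99  91  79   0   0   0   0   0   0   0   0]
 [  0   0   0   0  95 127 127 107  90  81   0   0   0   0   0   0   0]
 [  0   0   0   0 127 146 149 136 121  90  83   0   0   0   0   0   0]
 [  0   0   0 118 149 149 148 148 143 121  92  88  77   0   0   0   0]
 [  0   0   0 126 147 150 148 148 147 148 120  96  87  74   0   0   0]
 [  0   0   0   0 113 134 146 147 147 147 147 129 104  90   0   0   0]
 [  0   0   0   0   0  94 133 146 147 147 147 147 135  98   0   0   0]
 [  0   0   0   0   0   0  98 120 146 148 147 145 136   0   0   0   0]
 [  0   0   0   0   0   0   0   0 120 145 145 137   0   0   0   0   0]
 [  0   0   0   0   0   0   0   0   0 119 146   0   0   0   0   0   0]
 [  0   0   0   0   0   0   0   0   0   0 123   0   0   0   0   0   0]
 [  0   0   0   0   0   0   0   0   0   0   0   0   0   0   0   0   0]
 [  0   0   0   0   0   0   0   0   0   0   0   0   0   0   0   0   0]]
90 64 [0.46748755 0.09414257] from ctr -147.91203437615516 0.023059792512855115 pca -148.5111792345277 [0.00288272 0.00475494]
dash dir -163.29786610911867 0.09566031537260998
post top [0.48763153 0.10118357 0.074     ] 5
```

```bash
python3 - <<'E'
from h import *
s=load('w1'); c=np.array([.48702,.10639])
hsv=cv2.cvtColor(s['color'],cv2.COLOR_RGB2HSV)
o=(mask(s,[5,120,112],[20,255,255])>0); o[:180]=0;o[205:]=0;o[:,:245]=0;o[:,273:]=0
ys,xs=np.where(o); K=onz(s,np.c_[xs,ys],.064)[:,:2]; mu=K.mean(0)
w,vv=np.linalg.eigh(np.cov(K.T)); print(len(K),mu,'ctr',np.degrees(np.arctan2(*(mu-c)[::-1])),np.hypot(*(mu-c)),'pca',np.degrees(np.arctan2(vv[1,1],vv[0,1])),np.sqrt(w))
q=cv2.minAreaRect(K.astype(np.float32)*1000); print(q)
g=hsv[...,2]; print(g[196:216,258:284:1])
where(0.547,-0.3135,0.25,70.25)
E
```

```text
50 [0.4681347  0.09373564] ctr -146.17538895977017 0.022732957023146858 pca -147.18640952606586 [0.00235962 0.00458664]
((468.29693603515625, 94.0053482055664), (15.552156448364258, 7.8488993644714355), 34.25807571411133)
[[146 148 147 145 136 106  99 101 101 107 103 103 100  94  90  87  81  75
   70  57  57  54  52  54  57  55]
 [120 145 145 137 110 100 106 108 108 111 110 109 103  99  96  88  83  80
   71  58  57  57  57  53  56  54]
 [ 53 119 146 114  97 104 108 113 117 118 114 114 107 103  97  92  84  78
   73  60  55  52  53  56  56  55]
 [ 55  55 123 100 105 108 116 116 120 121 121 117 112 108 101  95  86  78
   75  62  52  58  56  55  57  54]
 [ 57  58  87  99 107 116 117 119 122 120 120 121 118 114 110  98  88  80
   74  64  53  52  55  57  56  53]
 [ 55  58  90 101 108 119 121 120 118 119 119 120 120 119 114 106  91  82
   72  62  55  56  57  53  59  55]
 [ 56  62  89 105 109 119 120 119 121 119 118 119 119 117 118 119 100  79
   73  63  52  55  55  58  57  56]
 [ 55  65  86 102 112 118 117 117 120 121 117 120 118 121 120 121 111  83
   73  62  57  56  54  56  55  56]
 [ 54 
[... 912 characters left out ...]
 59  59  53  54  53  57  56
   56  52  57  56  55  57  58  56]
 [ 51  53  54  56  54  56  57  55  56  56  52  54  52  54  56  55  56  58
   58  57  56  53  55  55  55  57]
 [ 54  57  56  57  55  54  58  57  53  54  53  54  55  56  51  56  55  53
   58  55  58  57  52  56  60  55]
 [ 58  53  54  59  55  54  54  56  54  55  56  57  53  53  55  57  60  54
   54  57  54  54  55  56  56  56]]
t 1.70 pos [0.4234 0.1361 0.4236] yawy 75.23 x [ 0.0016 -0.0059 -1.    ] F [ 1.5 -5.1 -0.1] M [-0.35 -0.06  0.05] open 1.003
q [-0.371  0.254 -0.064  1.823  0.025  1.066  0.868]
units to go [  3.091 -11.241  -4.34 ]
yaw delta deg -4.976743832102912 rad -0.08686056589851568
level rotvec [0.0059 0.0016 0.    ]
```

play_rows:
  targets:
    - [[0,0,-0.02],[0.26,-0.96,0],0]
    - [[0,0,-0.02],[0.26,-0.96,0],0]
    - [[0,0,-0.02],[0.26,-0.96,0],0]
    - [[0,0,-0.02],[0.26,-0.96,0],0]
    - [[0,0,-0.02],[0.26,-0.96,0],0]

```text
clock: 2.2
tool_pos: [0.472, -0.047, 0.4237]
eef_rot: [0.122, 0.697, -0.122, 0.696]
contact_force: [0.4, -0.2, 0.1]
opening: 0.995
```

play_rows:
  targets:
    - [[0,0,0],[0.26,-0.96,0],0]
    - [[0,0,0],[0.26,-0.96,-0.6],0]
    - [[0,0,0],[0.26,-0.96,-0.6],0]
    - [[0,0,0],[0.26,-0.96,-0.6],0]
    - [[0,0,0],[0.26,-0.96,-0.6],0]

```text
clock: 2.7
tool_pos: [0.5243, -0.2388, 0.3266]
eef_rot: [0.122, 0.697, -0.121, 0.696]
contact_force: [0.1, 0.4, 0.2]
opening: 1.0
```

play_rows:
  targets:
    - [[0,0,0],[0.26,-0.96,-0.6],0]
    - [[0,0,0],[0.26,-0.9,-0.6],0]
    - [[0,0,0],[0,0,-0.6],0]
    - [[0,0,0],[0,0,0],0]

```text
clock: 3.1
tool_pos: [0.5427, -0.3117, 0.2519]
eef_rot: [0.123, 0.699, -0.121, 0.694]
contact_force: [-1.3, 0.5, -0.6]
opening: 1.0
```

```bash
python3 - <<'E'
from h import *
where(0.547,-0.3135,0.16,70.25)
s=snap('wrist','w2.png'); print(proj(s,[[.547,-.3135,.096],[.547,-.3135,.038]]))
E
```

```text
t 3.10 pos [ 0.5427 -0.3117  0.2519] yawy 70.09 x [-0.0071  0.0038 -1.    ] F [-1.3  0.5 -0.6] M [ 0.06 -0.02 -0.01] open 1.000
q [ 0.413  0.705  0.063  1.576 -0.053  0.871  1.719]
units to go [ 0.108 -0.044 -2.296]
yaw delta deg 0.15697094388075072 rad 0.0027396598006823453
level rotvec [-0.0038 -0.0071 -0.    ]
[[281.83815836 202.18358173]
 [281.60909064 186.16048725]]
```

View pics/w2.png

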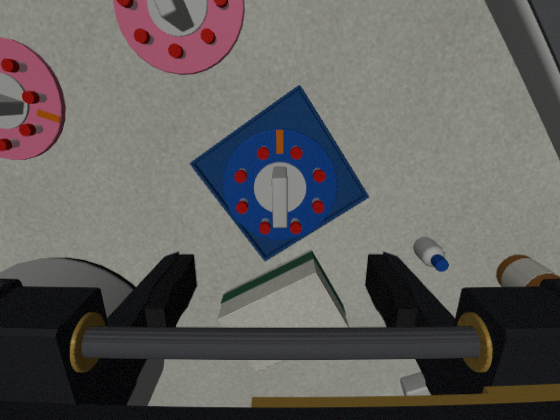

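```bash
python3 - <<'E'
from h import *
s=load('w2')
def circ(P):
    A=np.c_[2*P[:,:2],np.ones(len(P))]; x=np.linalg.lstsq(A,(P[:,:2]**2).sum(1),rcond=None)[0]
    return x[:2],np.sqrt(x[2]+x[:2]@x[:2])
red=mask(s,[170,150,120],[180,255,255])|mask(s,[0,150,120],[4,255,255])
c=np.array([k[1] for k in comps(red,15)[0] if 225<k[1][0]<335 and 140<k[1][1]<240]); print(len(c))
P=onz(s,c,.058); cc,Rr=circ(P); a=np.degrees(np.arctan2(P[:,1]-cc[1],P[:,0]-cc[0])); print(cc,Rr,(a%45).round(1),np.mean(a%45))
ys,xs=np.where(mask(s,[8,150,90],[20,255,255])[125:158,270:292]>0); S=onz(s,np.c_[xs+270,ys+125],.038)[:,:2].mean(0); print('stripe',np.degrees(np.arctan2(*(S-cc)[::-1])),np.hypot(*(S-cc)))
where(cc[0],cc[1],.077,69.95)
E
```

```text
8
[ 0.54719301 -0.31591422] 0.043078316047127786 [3.  2.9 2.8 3.  2.9 3.  2.7 3. ] 2.91470332530408
stripe 160.24514381901548 0.049366397760359615
t 3.15 pos [ 0.544  -0.3111  0.2541] yawy 70.19 x [-0.0038  0.0028 -1.    ] F [ 0.1 -0.6  0.2] M [0.01 0.04 0.04] open 0.999
q [ 0.412  0.702  0.062  1.574 -0.053  0.872  1.719]
units to go [ 0.081 -0.121 -4.427]
yaw delta deg -0.24217814314805253 rad -0.004226805974299662
level rotvec [-0.0028 -0.0038 -0.    ]
```

play_rows:
  targets:
    - [[0,0,0],[0.08,-0.1,-0.9],0]
    - [[0,0,0],[0,0,-0.9],0]
    - [[0,0,0],[0,0,-0.9],0]
    - [[0,0,0],[0,0,-0.9],0]
    - [[0,0,0],[0,0,-0.52],0]

```text
clock: 3.65
tool_pos: [0.5485, -0.3142, 0.0902]
eef_rot: [0.121, 0.697, -0.12, 0.696]
contact_force: [-0.8, -0.2, 0.6]
opening: 1.002
```

play_rows:
  targets:
    - [[0,0,0],[0,0,0],0]
    - [[0,0,0],[0,0,0],0]

```text
clock: 3.85
tool_pos: [0.5494, -0.3157, 0.0926]
eef_rot: [0.121, 0.696, -0.121, 0.697]
contact_force: [0.2, -1.1, 1.0]
opening: 1.001
```

```bash
python3 - <<'E'
from h import *
where(.547,-.315,.089,70.35)
s=snap('wrist','w3.png')
E
```

```text
t 3.85 pos [ 0.5494 -0.3157  0.0926] yawy 70.26 x [ 2.1e-03 -5.0e-04 -1.0e+00] F [ 0.2 -1.1  1. ] M [-0.02 -0.03  0.05] open 1.001
q [ 0.428  0.925  0.039  1.664 -0.061  0.552  1.729]
units to go [-0.06   0.017 -0.091]
yaw delta deg 0.09159550518445769 rad 0.0015986431454963227
level rotvec [0.0005 0.0021 0.    ]
```

View pics/w3.png

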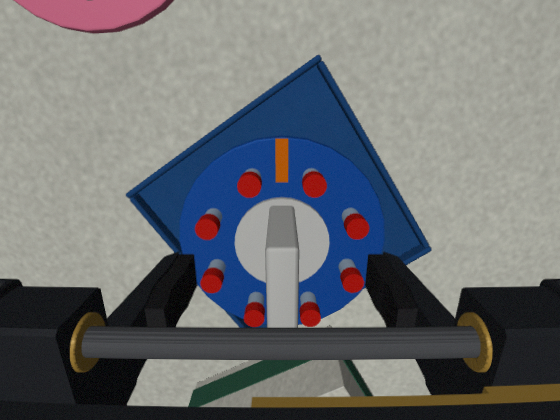

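The handle sits centred between the jaws at about column 281. I'll close now.

play_rows:
  targets:
    - [[0,0,0],[-0.05,0,-0.08],0]
    - [[0,0,0],[0,0,0],255]
    - [[0,0,0],[0,0,0],255]
    - [[0,0,0],[0,0,0],255]
    - [[0,0,0],[0,0,0],255]
  newtons: 25

```text
clock: 4.4
tool_pos: [0.5462, -0.3162, 0.0879]
eef_rot: [0.122, 0.696, -0.122, 0.697]
contact_force: [-0.2, -0.6, 0.2]
opening: 0.66
```

play_rows:
  targets:
    - [[0,0,0],[0,0,0],255]
    - [[0,0,0],[0,0,0],255]
    - [[0,0,0],[0,0,0.2],255]
    - [[0,0,0],[0,0,0.5],255]
    - [[0,0,0],[0,0,0.5],255]

```text
clock: 4.9
tool_pos: [0.5459, -0.3161, 0.1364]
eef_rot: [0.122, 0.697, -0.122, 0.696]
contact_force: [0.2, -0.3, 0.2]
opening: 0.209
```

```bash
python3 - <<'E'
from h import *
where(.4867,.1074,.25,123.8)
E
```

```text
t 4.90 pos [ 0.5459 -0.3161  0.1364] yawy 70.19 x [-6.e-04  4.e-04 -1.e+00] F [ 0.2 -0.3  0.2] M [-0.07 -0.11  0.07] open 0.209
q [ 0.427  0.858  0.046  1.655 -0.059  0.63   1.729]
units to go [-1.479 10.586  2.839]
yaw delta deg 53.61182455990351 rad 0.9357028565718762
level rotvec [-0.0004 -0.0006 -0.    ]
```

The fingers were still closing at 0.21, and the 14 mm bar needs about 0.16, so nothing has been gripped yet. I'll go back down and close fully.

play_rows:
  targets:
    - [[0,0,0],[0,0,0],190]
    - [[0,0,0],[0,0,-0.6],190]
    - [[0,0,0],[0,0,-0.6],190]
    - [[0,0,0],[0,0,0],190]
    - [[0,0,0],[0,0,0],255]

```text
clock: 5.4
tool_pos: [0.5457, -0.3158, 0.0874]
eef_rot: [0.122, 0.697, -0.121, 0.696]
contact_force: [-0.5, 2.6, 0.9]
opening: 0.188
```

```bash
python3 - <<'E'
from h import *
where(.547,-.315,.088,70.35)
E
```

```text
t 5.40 pos [ 0.5457 -0.3158  0.0874] yawy 70.19 x [-1.3e-03  9.0e-04 -1.0e+00] F [-0.5  2.6  0.9] M [ 0.38 -0.    0.1 ] open 0.188
q [ 0.431  0.931  0.039  1.671 -0.061  0.542  1.731]
units to go [0.033 0.021 0.016]
yaw delta deg 0.16146102899014636 rad 0.002818026569536069
level rotvec [-0.0009 -0.0013 -0.    ]
```

play_rows:
  targets:
    - [[0,0,0],[0,0,0],255]
    - [[0,0,0],[0,0,0],255]
    - [[0,0,0],[0,0,0],255]
    - [[0,0,0],[0,0,0],255]
    - [[0,0,0],[0,0,0],255]

```text
clock: 5.9
tool_pos: [0.5461, -0.3162, 0.0879]
eef_rot: [0.122, 0.697, -0.122, 0.697]
contact_force: [-0.3, 0.6, -3.0]
opening: 0.157
```

play_rows:
  targets:
    - [[0,0,0],[0,0,0.25],255]
    - [[0,0,0],[0,0,0.5],255]
    - [[0,0,0],[0,0,0.8],255]
    - [[0,0,0],[0,0,0.8],255]
    - [[0,0,0],[0,0,0.8],255]

```text
clock: 6.4
tool_pos: [0.5458, -0.3161, 0.2157]
eef_rot: [0.122, 0.697, -0.122, 0.697]
contact_force: [0.6, 0.5, -3.9]
opening: 0.16
```

```bash
python3 - <<'E'
from h import *
where(.4867,.1074,.25,123.8)
s=snap('wrist','w4.png')
E
```

```text
t 6.40 pos [ 0.5458 -0.3161  0.2157] yawy 70.18 x [ 2.e-04 -1.e-04 -1.e+00] F [ 0.6  0.5 -3.9] M [-0.03 -0.01  0.03] open 0.160
q [ 0.42   0.751  0.058  1.603 -0.055  0.789  1.726]
units to go [-1.478 10.588  0.859]
yaw delta deg 53.61672079684851 rad 0.9357883120275242
level rotvec [0.0001 0.0002 0.    ]
```

View pics/w4.png

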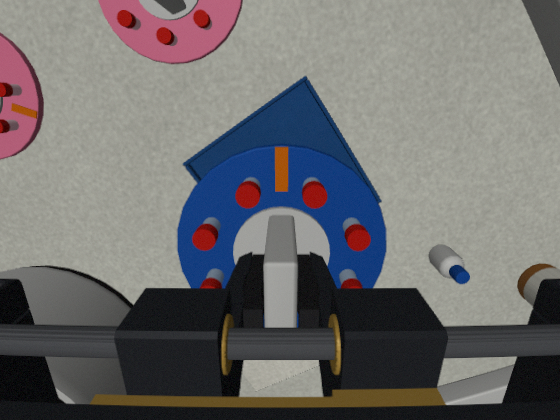

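```bash
cat >> h.py <<'E'
def held(s,dz=0.084):
    """carousel axis & stripe angle from wrist view; z of origin = tcp z - dz"""
    st=r.get_state(); p=st['tool_pos']; z0=p[2]-dz
    red=mask(s,[170,150,120],[180,255,255])|mask(s,[0,150,120],[4,255,255])
    c=np.array([k[1] for k in comps(red,40)[0] if 190<k[1][0]<375 and 160<k[1][1]<260 and k[0][2]<40]); 
    P=onz(s,c,z0+.054)[:,:2]
    ys,xs=np.where(mask(s,[8,150,90],[20,255,255])[120:215,262:300]>0); S=onz(s,np.c_[xs+262,ys+120],z0+.034)[:,:2].mean(0)
    from scipy.optimize import least_squares
    f=least_squares(lambda q:np.r_[np.hypot(P[:,0]-q[0],P[:,1]-q[1])-.043, np.hypot(*(S-q))-.0495],p[:2]); cc=f.x
    Rm=R.from_quat(st['eef_rot']).as_matrix()
    print('caps',len(c),'axis',cc.round(4),'off world',(cc-p[:2]).round(4),'off tool y,z',((cc-p[:2])@Rm[:2,1]).round(4),((cc-p[:2])@Rm[:2,2]).round(4),'res',f.fun.round(4),'stripe ang',np.degrees(np.arctan2(*(S-cc)[::-1])).round(2))
E
python3 - <<'E'
from h import *
held(load('w4'))
E
```

```text
caps 4 axis [ 0.5462 -0.3177] off world [-0.0023  0.0001] off tool y,z -0.0006 -0.0022 res [ 0.0004  0.0003 -0.0005 -0.0005 -0.0003] stripe ang 160.07
```

play_rows:
  targets:
    - [[0,0,0.1],[-0.1,0.6,0.2],255]
    - [[0,0,0.11],[-0.14,0.96,0.2],255]
    - [[0,0,0.11],[-0.14,0.96,0.2],255]
    - [[0,0,0.11],[-0.14,0.96,0.2],255]
    - [[0,0,0.11],[-0.14,0.96,0.1],255]

```text
clock: 6.95
tool_pos: [0.5195, -0.1373, 0.2507]
eef_rot: [-0.07, 0.703, 0.07, 0.704]
contact_force: [0.1, -0.0, -3.8]
opening: 0.154
```

play_rows:
  targets:
    - [[0,0,0.11],[-0.14,0.96,0],255]
    - [[0,0,0.1],[-0.14,0.96,0],255]
    - [[0,0,0.1],[-0.14,0.96,0],255]
    - [[0,0,0.085],[-0.14,0.96,0],255]
    - [[0,0,0],[-0.14,0.96,0],255]

```text
clock: 7.45
tool_pos: [0.4913, 0.0546, 0.2501]
eef_rot: [-0.206, 0.676, 0.206, 0.677]
contact_force: [1.6, 1.1, -3.6]
opening: 0.158
```

play_rows:
  targets:
    - [[0,0,0],[-0.1,0.96,0],255]
    - [[0,0,0],[0,0.4,0],255]
    - [[0,0,0],[0,0,0],255]
    - [[0,0,0],[0,0,0],255]

```text
clock: 7.85
tool_pos: [0.4876, 0.107, 0.2499]
eef_rot: [-0.206, 0.677, 0.205, 0.677]
contact_force: [0.1, -0.7, -3.1]
opening: 0.16
```

```bash
python3 - <<'E'
from h import *
s=snap('wrist','w5.png'); where(.4867,.1074,.25,123.8); held(s)
snap('scene','s5.png')
E
```

```text
t 7.90 pos [0.4877 0.1062 0.2498] yawy 123.66 x [-1.0e-04 -1.4e-03 -1.0e+00] F [ 0.4 -0.3 -2.8] M [0.01 0.01 0.08] open 0.153
q [-0.207  0.548 -0.157  1.955  0.137  0.649  1.708]
units to go [-0.024  0.03   0.005]
yaw delta deg 0.14306128610014923 rad 0.002496890474585202
level rotvec [ 0.0014 -0.0001  0.    ]
caps 4 axis [0.4887 0.1066] off world [0.001  0.0004] off tool y,z -0.0003 0.001 res [ 0.0004  0.0002  0.0002  0.0003 -0.0007] stripe ang -146.25
```

View pics/w5.png

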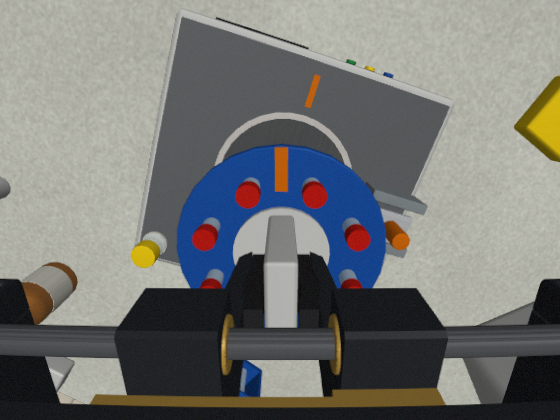

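View pics/s5.png

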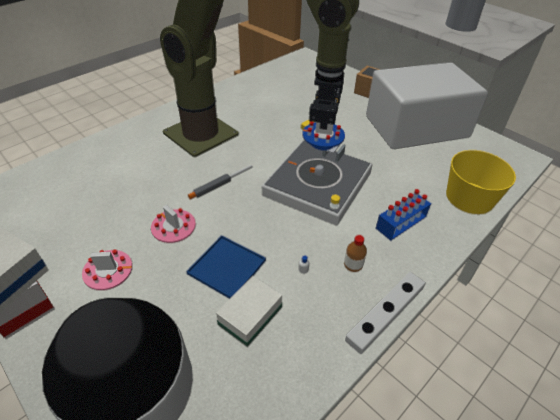

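play_rows:
  targets:
    - [[0,0,0],[-0.02,0.02,-0.5],255]
    - [[0,0,0],[0,0,-0.7],255]
    - [[0,0,0],[0,0,-0.6],255]
    - [[0,0,0],[0,0,-0.3],255]
    - [[0,0,0],[0,0,0],255]

```text
clock: 8.45
tool_pos: [0.4861, 0.1067, 0.1643]
eef_rot: [-0.205, 0.678, 0.204, 0.676]
contact_force: [0.5, -0.2, -2.7]
opening: 0.161
```

```bash
python3 - <<'E'
from h import *
s=snap('wrist','w6.png'); where(.4867,.1074,.134,123.8); held(s)
s=snap('scene','s6.png'); im=s['color'][:,:,::-1]; cv2.imwrite('pics/s6a.png',cv2.resize(im[90:220,255:385],(600,600),interpolation=cv2.INTER_CUBIC))
E
```

```text
t 8.50 pos [0.4868 0.1071 0.1653] yawy 123.63 x [-0.0014 -0.0011 -1.    ] F [ 0.4 -0.4 -3.2] M [0.07 0.03 0.04] open 0.153
q [-0.237  0.688 -0.117  2.035  0.18   0.43   1.666]
units to go [-0.002  0.007 -0.783]
yaw delta deg 0.16650929506704415 rad 0.0029061354340946728
level rotvec [ 0.0011 -0.0014  0.    ]
caps 4 axis [0.4868 0.1061] off world [ 0.    -0.001] off tool y,z -0.0009 -0.0006 res [ 0.0005  0.0003 -0.0001  0.     -0.0007] stripe ang -146.33
```

View pics/s6a.png

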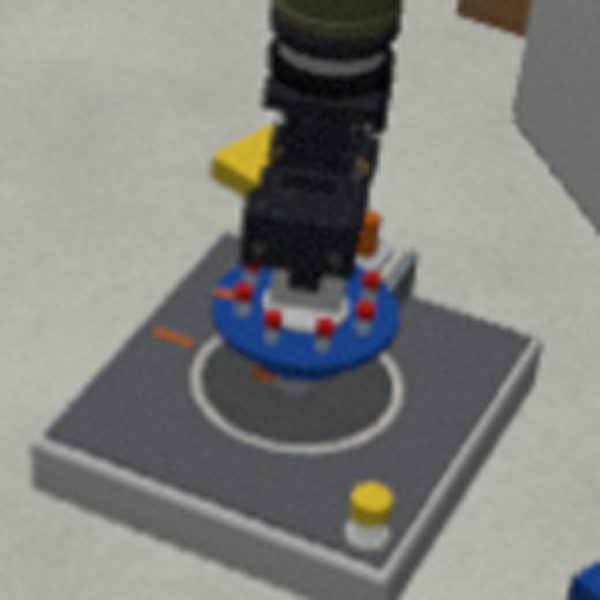

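play_rows:
  targets:
    - [[0,0,0],[0,0,-0.13],255]
    - [[0,0,0],[0,0,-0.13],255]
    - [[0,0,0],[0,0,-0.1],255]
    - [[0,0,0],[0,0,0],255]

```text
clock: 8.95
tool_pos: [0.4866, 0.1086, 0.1509]
eef_rot: [-0.205, 0.677, 0.205, 0.676]
contact_force: [-0.6, -0.2, -1.9]
opening: 0.159
```

```bash
python3 - <<'E'
from h import *
where(.4867,.1074,.134,123.8)
E
```

```text
t 8.95 pos [0.4866 0.1086 0.1509] yawy 123.76 x [-8.e-04 -2.e-04 -1.e+00] F [-0.6 -0.2 -1.9] M [ 0.04 -0.02  0.06] open 0.159
q [-0.245  0.714 -0.109  2.045  0.187  0.392  1.66 ]
units to go [ 0.003 -0.029 -0.423]
yaw delta deg 0.037694280933507684 rad 0.0006578893114614308
level rotvec [ 0.0002 -0.0008  0.    ]
```

play_rows:
  targets:
    - [[0,0,0],[0,0,-0.05],255]
    - [[0,0,0],[0,0,-0.05],255]
    - [[0,0,0],[0,0,0],255]

```text
clock: 9.25
tool_pos: [0.4868, 0.1086, 0.1472]
eef_rot: [-0.205, 0.677, 0.205, 0.677]
contact_force: [-0.3, -0.2, -4.0]
opening: 0.155
```

play_rows:
  targets:
    - [[0,0,0],[0,0,-0.05],255]
    - [[0,0,0],[0,0,0],255]

```text
clock: 9.45
tool_pos: [0.4868, 0.1086, 0.1452]
eef_rot: [-0.205, 0.677, 0.205, 0.677]
contact_force: [0.3, 0.6, -3.6]
opening: 0.153
```

play_rows:
  targets:
    - [[0,0,0],[0,0,-0.05],255]
    - [[0,0,0],[0,0,0],255]

```text
clock: 9.65
tool_pos: [0.4868, 0.1087, 0.1432]
eef_rot: [-0.205, 0.677, 0.205, 0.677]
contact_force: [-0.3, -0.2, -4.2]
opening: 0.157
```

play_rows:
  targets:
    - [[0,0,0],[0,0,-0.05],255]
    - [[0,0,0],[0,0,0],255]

```text
clock: 9.85
tool_pos: [0.4868, 0.1086, 0.1411]
eef_rot: [-0.205, 0.677, 0.205, 0.677]
contact_force: [0.1, -0.5, -3.5]
opening: 0.156
```

play_rows:
  targets:
    - [[0,0,0],[0,0,-0.05],255]
    - [[0,0,0],[0,0,0],255]

```text
clock: 10.05
tool_pos: [0.4868, 0.1086, 0.1391]
eef_rot: [-0.205, 0.677, 0.205, 0.677]
contact_force: [-0.1, 0.1, -4.1]
opening: 0.155
```

There's still no contact force with the underside well below the key's top, so the notch is over the key. I'll keep lowering gently.

play_rows:
  targets:
    - [[0,0,0],[0,0,-0.05],255]
    - [[0,0,0],[0,0,0],255]

```text
clock: 10.25
tool_pos: [0.4868, 0.1086, 0.1371]
eef_rot: [-0.205, 0.677, 0.205, 0.677]
contact_force: [-1.0, -0.2, -3.4]
opening: 0.154
```

play_rows:
  targets:
    - [[0,0,0],[0,0,-0.04],255]
    - [[0,0,0],[0,0,0],255]

```text
clock: 10.45
tool_pos: [0.4868, 0.1086, 0.1356]
eef_rot: [-0.205, 0.677, 0.205, 0.677]
contact_force: [0.4, -0.1, -3.7]
opening: 0.158
```

play_rows:
  targets:
    - [[0,0,0],[0,0,-0.03],255]
    - [[0,0,0],[0,0,0],255]

```text
clock: 10.65
tool_pos: [0.4868, 0.1086, 0.1344]
eef_rot: [-0.205, 0.677, 0.205, 0.677]
contact_force: [-0.4, -0.4, -4.2]
opening: 0.161
```

play_rows:
  targets:
    - [[0,0,0],[0,0,-0.02],255]
    - [[0,0,0],[0,0,0],255]

```text
clock: 10.85
tool_pos: [0.4869, 0.1086, 0.1337]
eef_rot: [-0.205, 0.677, 0.205, 0.677]
contact_force: [-0.2, -0.1, -3.6]
opening: 0.156
```

play_rows:
  targets:
    - [[0,0,0],[0,0,-0.02],255]
    - [[0,0,0],[0,0,0],255]

```text
clock: 11.05
tool_pos: [0.4869, 0.1087, 0.1332]
eef_rot: [-0.205, 0.677, 0.205, 0.677]
contact_force: [-0.8, -0.3, 0.5]
opening: 0.153
```

Contact at a TCP height of 0.133 m matches deck height. I'll confirm that in the images before releasing.

```bash
python3 - <<'E'
from h import *
s=snap('wrist','w7.png'); where(.4867,.1074,.134,123.8); held(s)
s=snap('scene','s7.png'); im=s['color'][:,:,::-1]; cv2.imwrite('pics/s7a.png',cv2.resize(im[90:220,255:385],(600,600),interpolation=cv2.INTER_CUBIC))
E
```

```text
t 11.10 pos [0.4869 0.1087 0.1332] yawy 123.77 x [ 1.e-04  1.e-04 -1.e+00] F [-0.9  0.7  1.6] M [-0.06  0.2  -0.06] open 0.159
q [-0.253  0.747 -0.097  2.055  0.194  0.347  1.654]
units to go [-0.004 -0.033  0.021]
yaw delta deg 0.03382124711035317 rad 0.0005902921192062808
level rotvec [-0.0001  0.0001  0.    ]
caps 4 axis [0.4878 0.1082] off world [ 0.0009 -0.0005] off tool y,z -0.0009 0.0005 res [ 0.0004  0.0003  0.0001  0.0001 -0.0008] stripe ang -146.17
```

View pics/s7a.png

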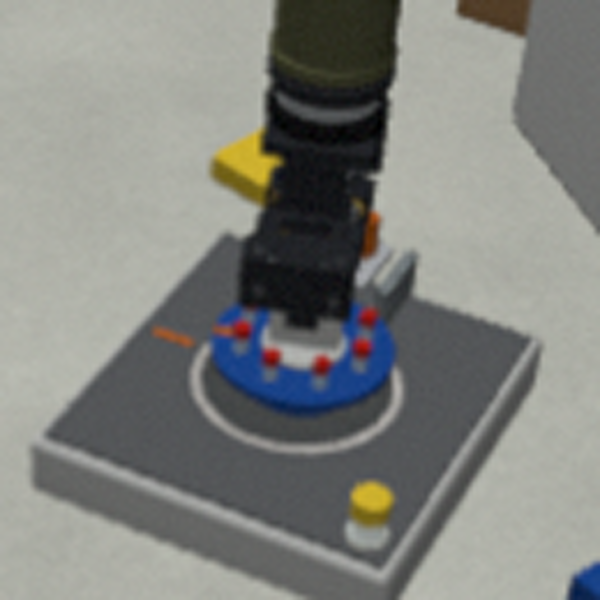

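View pics/w7.png

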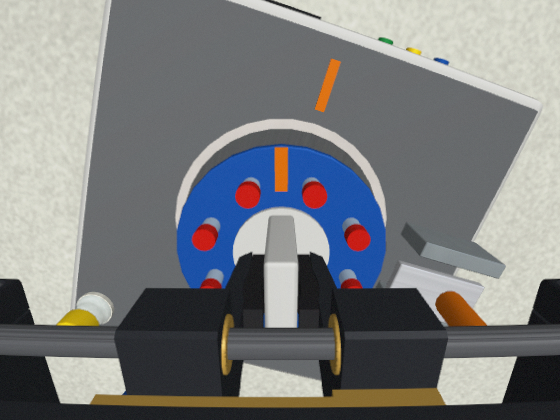

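Both views show the carousel flush, with the stripe at -146° and the drum on the deck. I'll open partly and rise.

play_rows:
  targets:
    - [[0,0,0],[0,0,0],120]
    - [[0,0,0],[0,0,0],120]
    - [[0,0,0],[0,0,0],120]
    - [[0,0,0],[0,0,0],120]
    - [[0,0,0],[0,0,0],120]

```text
clock: 11.65
tool_pos: [0.4869, 0.1087, 0.1329]
eef_rot: [-0.205, 0.677, 0.205, 0.677]
contact_force: [0.1, -0.5, -0.5]
opening: 0.526
```

```bash
python3 - <<'E'
from h import *
where()
E
```

```text
t 11.65 pos [0.4869 0.1087 0.1329] yawy 123.76 x [ 1.e-04  1.e-04 -1.e+00] F [ 0.1 -0.5 -0.5] M [ 0.09  0.05 -0.02] open 0.526
q [-0.252  0.748 -0.097  2.055  0.194  0.347  1.654]
```

Released at an opening of 46 mm. Now I'll rise straight up and look.

play_rows:
  targets:
    - [[0,0,0],[0,0,0.5],120]
    - [[0,0,0],[0,0,0.9],120]
    - [[0,0,0],[0,0,0.9],120]
    - [[0,0,-0.12],[0,0,0.5],120]
    - [[0,0,-0.12],[0,0,0],120]

```text
clock: 12.15
tool_pos: [0.4885, 0.109, 0.2478]
eef_rot: [-0.121, 0.695, 0.121, 0.699]
contact_force: [0.5, 0.1, -0.2]
opening: 0.527
```

play_rows:
  targets:
    - [[0,0,-0.14],[0,0,0],255]
    - [[0,0,-0.14],[0,0,0],255]
    - [[0,0,-0.14],[0,0,0],255]
    - [[0,0,-0.14],[0,0,0],255]
    - [[0,0,-0.14],[0,0,0],255]

```text
clock: 12.65
tool_pos: [0.4867, 0.1087, 0.2449]
eef_rot: [0.125, 0.696, -0.125, 0.696]
contact_force: [0.3, 0.2, 0.1]
opening: 0.097
```

play_rows:
  targets:
    - [[0,0,-0.14],[0,0,0],255]
    - [[0,0,-0.14],[0,0,0],255]
    - [[0,0,-0.14],[0,0,0],255]
    - [[0,0,-0.14],[0,0,0],255]
    - [[0,0,-0.14],[0,0,0],255]

```text
clock: 13.15
tool_pos: [0.4867, 0.1088, 0.245]
eef_rot: [0.356, 0.611, -0.356, 0.611]
contact_force: [-0.2, 0.3, -1.0]
opening: 0.006
```

play_rows:
  targets:
    - [[0,0,-0.14],[0,0,0],255]
    - [[0,0,-0.09],[0,0,0],255]
    - [[0,0,0],[0,0,0],255]

```text
clock: 13.45
tool_pos: [0.4867, 0.1088, 0.2448]
eef_rot: [0.422, 0.567, -0.423, 0.567]
contact_force: [0.2, 0.2, -0.1]
opening: 0.004
```

```bash
python3 - <<'E'
from h import *
s=snap('wrist','w8.png'); where(.4869-.2865*.132,.1087+.9581*.132,.13,16.65)
s=snap('scene','s8.png'); im=s['color'][:,:,::-1]; cv2.imwrite('pics/s8a.png',cv2.resize(im[90:220,255:385],(600,600),interpolation=cv2.INTER_CUBIC))
E
```

```text
t 13.50 pos [0.4867 0.1088 0.2448] yawy 16.75 x [-2.e-04 -3.e-04 -1.e+00] F [-0.8  0.6  0.8] M [-0.1  -0.    0.01] open 0.001
q [-0.566  0.589  0.407  1.98  -0.374  0.646  0.374]
units to go [-0.941  3.16  -2.871]
yaw delta deg -0.09514146466679563 rad -0.0016605318136054335
level rotvec [ 0.0003 -0.0002  0.    ]
```

View pics/w8.png

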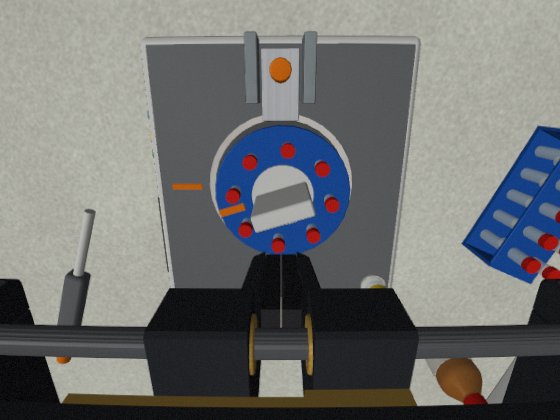

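View pics/s8a.png

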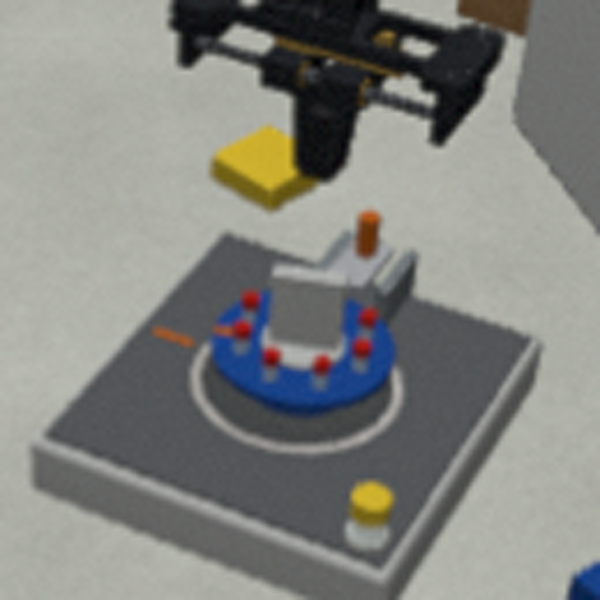

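The wrist view shows the carousel seated with all 8 caps visible, and the knob at (281,70), in line with the tool. I'll measure the seat, the knob and the rail heights.

```bash
python3 - <<'E'
from h import *
s=load('w8')
def circ(P):
    A=np.c_[2*P[:,:2],np.ones(len(P))]; x=np.linalg.lstsq(A,(P[:,:2]**2).sum(1),rcond=None)[0]
    return x[:2],np.sqrt(x[2]+x[:2]@x[:2])
red=mask(s,[170,150,120],[180,255,255])|mask(s,[0,150,120],[4,255,255])
c=np.array([k[1] for k in comps(red,30)[0] if 215<k[1][0]<350 and 130<k[1][1]<260]); print(len(c))
for z in (.104,.118):
    print(z,circ(onz(s,c,z)[:,:2]))
m=mask(s,[5,120,140],[20,255,255]); m[:45]=0;m[95:]=0;m[:,:260]=0;m[:,300:]=0
ys,xs=np.where(m>0); K=onz(s,np.c_[xs,ys],.125)[:,:2]; print('knob',len(K),K.mean(0),'diam',K.max(0)-K.min(0))
u=np.array([-.2865,.9581]); a=np.array([.4869,.1087]); print('along u',(K.mean(0)-a)@u,'lat',(K.mean(0)-a)@np.array([.9581,.2865]))
t=load('t0')
# rail end corner: w8 right rail near-post end vs top view
m=mask(s,[5,120,90],[20,255,255]); ys,xs=np.where(m[175:200,165:210]>0); D=onz(s,np.c_[xs+165,ys+175],.05)[:,:2].mean(0); print('dash',D,np.degrees(np.arctan2(*(D-a)[::-1])))
print('rail R end', [ (z,((onz(s,[[310,102]],z)[0,:2]-a)@u).round(4)) for z in (.09,.1,.11)])
s1=load('w1'); print('rail R end w1', [ (z,((onz(s1,[[306,165]],z)[0,:2]-a)@u).round(4)) for z in (.09,.1,.11)])
E
```

```text
8
0.104 (array([0.48767263, 0.10812763]), np.float64(0.04303328716855587))
0.118 (array([0.48633974, 0.11235702]), np.float64(0.04073820557702214))
knob 388 [0.45623513 0.20644408] diam [0.01464465 0.01473055]
along u 0.10243408734892642 lat -0.0013763339240437517
dash [0.39522124 0.07869134] -161.8754828519078
rail R end [(0.09, np.float64(0.0799)), (0.1, np.float64(0.08)), (0.11, np.float64(0.0801))]
rail R end w1 [(0.09, np.float64(0.0791)), (0.1, np.float64(0.0795)), (0.11, np.float64(0.0798))]
```

play_rows:
  targets:
    - [[0,0,0],[-0.25,0.8,0],255]
    - [[0,0,0],[-0.25,0.8,0],255]
    - [[0,0,0],[-0.25,0.8,0],255]
    - [[0,0,0],[-0.25,0.82,0],255]
    - [[0,0,0],[0,0,-0.7],255]

```text
clock: 14.05
tool_pos: [0.4468, 0.2444, 0.2184]
eef_rot: [0.422, 0.57, -0.416, 0.569]
contact_force: [1.4, 0.4, -1.0]
opening: 0.007
```

play_rows:
  targets:
    - [[0,0,0],[0,0,-0.8],255]
    - [[0,0,0],[0,0,-0.6],255]
    - [[0,0,0],[0,0,-0.2],255]
    - [[0,0,0],[0,0,0],255]

```text
clock: 14.45
tool_pos: [0.4465, 0.2371, 0.1523]
eef_rot: [0.422, 0.567, -0.423, 0.567]
contact_force: [-0.9, 0.3, 1.1]
opening: 0.006
```

```bash
python3 - <<'E'
from h import *
s=snap('wrist','w9.png'); where(.4469,.2376,.13,16.65)
s=snap('scene','s9.png'); im=s['color'][:,:,::-1]; cv2.imwrite('pics/s9a.png',cv2.resize(im[90:220,255:385],(600,600),interpolation=cv2.INTER_CUBIC))
E
```

```text
t 14.50 pos [0.4471 0.2373 0.1532] yawy 16.63 x [ 0.e+00  2.e-04 -1.e+00] F [ 0.2 -0.1  0.6] M [-0.06  0.07 -0.  ] open 0.003
q [-0.763  0.744  0.306  2.035 -0.506  0.435  0.221]
units to go [-0.006  0.007 -0.581]
yaw delta deg 0.018531025047053618 rad 0.0003234274008406228
level rotvec [-0.0002  0.      0.    ]
```

View pics/w9.png

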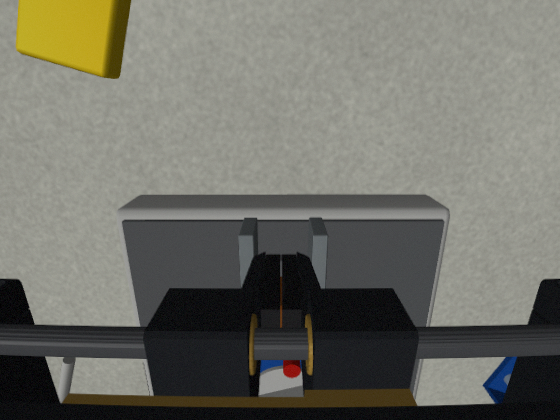

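View pics/s9a.png

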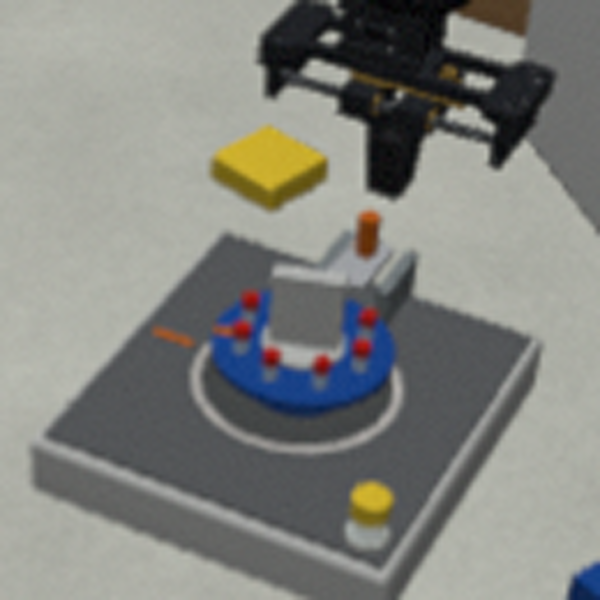

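play_rows:
  targets:
    - [[0,0,0],[0,0,-0.2],255]
    - [[0,0,0],[0,0,-0.2],255]
    - [[0,0,0],[0,0,-0.18],255]
    - [[0,0,0],[0,0,0],255]

```text
clock: 14.95
tool_pos: [0.4463, 0.2373, 0.1288]
eef_rot: [0.422, 0.567, -0.423, 0.567]
contact_force: [0.4, -0.0, 0.1]
opening: 0.005
```

play_rows:
  targets:
    - [[0,0,0],[0.03,-0.1,0],255]
    - [[0,0,0],[0.03,-0.1,0],255]
    - [[0,0,0],[0.03,-0.1,0],255]
    - [[0,0,0],[0,0,0],255]

```text
clock: 15.35
tool_pos: [0.4509, 0.2245, 0.13]
eef_rot: [0.423, 0.566, -0.423, 0.567]
contact_force: [-0.3, 0.4, -0.2]
opening: 0.004
```

play_rows:
  targets:
    - [[0,0,0],[0.03,-0.1,0],255]
    - [[0,0,0],[0.03,-0.1,0],255]
    - [[0,0,0],[0,0,0],255]

```text
clock: 15.65
tool_pos: [0.4531, 0.2169, 0.1299]
eef_rot: [0.423, 0.567, -0.423, 0.567]
contact_force: [-0.8, 0.1, -0.8]
opening: 0.005
```

play_rows:
  targets:
    - [[0,0,0],[0.03,-0.09,0],255]
    - [[0,0,0],[0.02,-0.05,0],255]
    - [[0,0,0],[0,0,0],255]

```text
clock: 15.95
tool_pos: [0.4549, 0.2113, 0.1297]
eef_rot: [0.423, 0.567, -0.423, 0.567]
contact_force: [0.4, -1.3, 0.5]
opening: 0.006
```

```bash
python3 - <<'E'
from h import *
where(.4869-.2865*.104,.1087+.9581*.104,.13,16.65)
s=snap('scene','s10.png'); im=s['color'][:,:,::-1]; cv2.imwrite('pics/s10a.png',cv2.resize(im[90:220,255:385],(600,600),interpolation=cv2.INTER_CUBIC))
E
```

```text
t 15.95 pos [0.4549 0.2113 0.1297] yawy 16.59 x [-0.e+00 -3.e-04 -1.e+00] F [ 0.4 -1.3  0.5] M [-0.12  0.04  0.02] open 0.006
q [-0.68   0.778  0.254  2.06  -0.517  0.365  0.28 ]
units to go [ 0.055 -0.075  0.006]
yaw delta deg 0.0646392024911222 rad 0.0011281669093334032
level rotvec [ 0.0003 -0.      0.    ]
```

View pics/s10a.png

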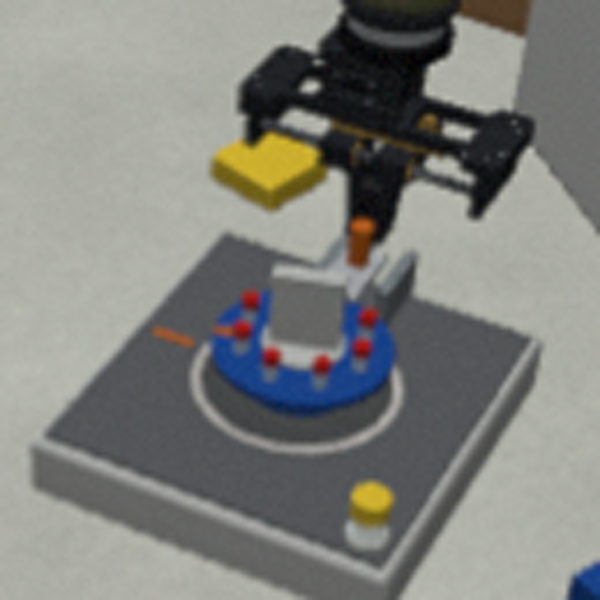

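play_rows:
  targets:
    - [[0,0,0],[0.02,-0.05,0],255]
    - [[0,0,0],[0.01,-0.03,0],255]
    - [[0,0,0],[0,0,0],255]

```text
clock: 16.3
tool_pos: [0.456, 0.2085, 0.1297]
eef_rot: [0.422, 0.567, -0.423, 0.567]
contact_force: [-0.8, 0.2, 0.6]
opening: 0.01
```

play_rows:
  targets:
    - [[0,0,0],[0.01,-0.04,0],255]
    - [[0,0,0],[0,0,0],255]

```text
clock: 16.5
tool_pos: [0.4562, 0.2077, 0.1297]
eef_rot: [0.422, 0.568, -0.422, 0.567]
contact_force: [-1.6, 3.1, 0.1]
opening: 0.002
```

play_rows:
  targets:
    - [[0,0,0],[0.01,-0.04,0],255]
    - [[0,0,0],[0,0,0],255]

```text
clock: 16.7
tool_pos: [0.4562, 0.2075, 0.1298]
eef_rot: [0.422, 0.568, -0.421, 0.567]
contact_force: [-2.4, 5.7, -0.1]
opening: 0.0
```

```bash
python3 - <<'E'
from h import *
where(.4869-.2865*.104,.1087+.9581*.104,.13,16.65)
E
```

```text
t 16.70 pos [0.4562 0.2075 0.1298] yawy 16.74 x [-0.0011  0.0027 -1.    ] F [-2.4  5.7 -0.1] M [1.28 0.57 0.02] open 0.000
q [-0.666  0.777  0.248  2.061 -0.515  0.363  0.29 ]
units to go [0.023 0.02  0.006]
yaw delta deg -0.09310823851008365 rad -0.0016250453227331393
level rotvec [-0.0027 -0.0011 -0.    ]
```

The force has risen to 6 N with no further travel, so the slide is at its stop, exactly where the closed position was predicted. I'll back away, rise and check.

play_rows:
  targets:
    - [[0,0,0],[-0.08,0.27,0],255]
    - [[0,0,0],[-0.15,0.5,0],255]
    - [[0,0,0],[0,0,0.8],255]
    - [[0,0,0],[0,0,0.9],255]
    - [[0,0,0],[0,0,0.9],255]

```text
clock: 17.2
tool_pos: [0.4477, 0.2358, 0.2348]
eef_rot: [0.422, 0.566, -0.423, 0.567]
contact_force: [-0.2, 0.8, -0.3]
opening: 0.006
```

play_rows:
  targets:
    - [[0,0,0],[0.15,-0.5,0.5],255]
    - [[0,0,0],[0.28,-0.95,0],255]
    - [[0,0,0],[0.28,-0.95,0],255]
    - [[0,0,0],[0.28,-0.95,0],255]
    - [[0,0,0],[0,0,0],255]

```text
clock: 17.7
tool_pos: [0.489, 0.0952, 0.2545]
eef_rot: [0.425, 0.563, -0.426, 0.567]
contact_force: [-0.7, -0.1, 0.4]
opening: 0.004
```

```bash
python3 - <<'E'
from h import *
s=snap('wrist','w11.png'); where()
def circ(P):
    A=np.c_[2*P[:,:2],np.ones(len(P))]; x=np.linalg.lstsq(A,(P[:,:2]**2).sum(1),rcond=None)[0]
    return x[:2],np.sqrt(x[2]+x[:2]@x[:2])
m=mask(s,[5,120,140],[20,255,255]); n,l,stt,c=cv2.connectedComponentsWithStats(m)
for i in range(1,n):
    if stt[i][4]>100: print(stt[i],c[i].round(1),onz(s,[c[i]],.125)[0].round(4),'along',((onz(s,[c[i]],.125)[0,:2]-[.4869,.1087])@np.array([-.2865,.9581])).round(4))
red=mask(s,[170,150,120],[180,255,255])|mask(s,[0,150,120],[4,255,255])
P=np.array([k[1] for k in comps(red,30)[0]]); Q=onz(s,P,.104)[:,:2]; k=np.abs(np.hypot(*(Q-[.487,.108]).T)-.043)<.008; print(k.sum(),circ(Q[k]))
s=snap('scene','s11.png'); im=s['color'][:,:,::-1]; cv2.imwrite('pics/s11a.png',cv2.resize(im[90:220,255:385],(600,600),interpolation=cv2.INTER_CUBIC))
E
```

```text
t 17.75 pos [0.4881 0.0986 0.2541] yawy 16.21 x [ 0.0016 -0.002  -1.    ] F [-0.   0.6 -0.2] M [ 0.01  0.03 -0.06] open 0.006
q [-0.562  0.576  0.43   1.973 -0.372  0.668  0.385]
[270  63  21  22 353] [280.2  73.7] [0.4611 0.1903 0.125 ] along 0.0855
[175 169  29   6 153] [188.9 171.2] [0.411  0.1008 0.125 ] along 0.0141
[221 186  26  13 165] [233.9 192.3] [0.4496 0.0936 0.125 ] along -0.0038
8 (array([0.48763295, 0.10810752]), np.float64(0.04296343468093776))
```

View pics/w11.png

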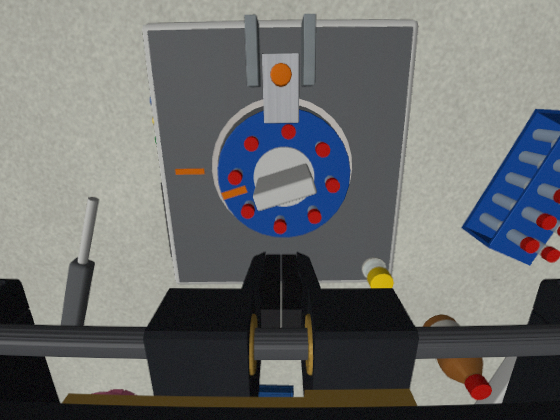

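View pics/s11.png

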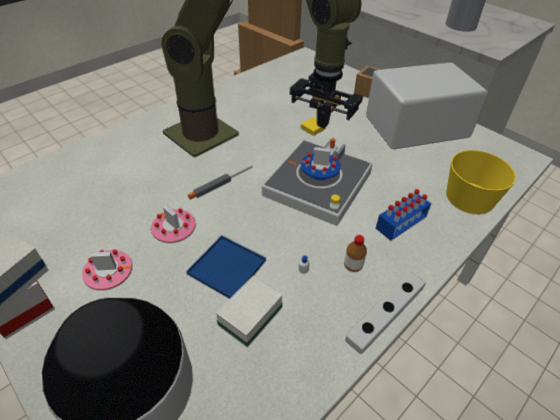

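The knob is 85.5 mm from the axis, against 87 mm nominal when closed, and the tongue lies over the rim. The cap circle still fits at seated height with a 43.0 mm radius, and the bystanders look unmoved. I'll hand in.

```bash
python3 - <<'E'
from plant import r
print(r.finish_job())
E
```

```text
the job is handed in; nothing more can be done
None
```

The carousel is seated on the drive post, the retaining slide is closed over its rim, and I handed the job in at about 18 s of the 58 s allowed. `finish_job` reports no verdict, so this rests on my own checks.

- **Lift:** My first closing of the gripper was cut short and I lifted before it had gripped. I lowered it again, closed fully and lifted the carousel cleanly by the handle.
- **Seating:** I read the key's angle from the wrist camera (about -146.5°) and lined the notch up with it before lowering. It sank straight home without any feeling turn. There was no force at the key's height, only about 4–5 N on reaching the deck.
- **Slide:** I pushed the knob with the closed fingers until it stopped, with the force rising to about 6 N. I then backed off and rose clear.

**Last checks:**
- **Carousel:** the red caps fit a 43.0 mm circle at seated height, centred about 1 mm from where I measured the post's axis.
- **Slide:** the knob is 85.5 mm from the axis, against 87 mm nominal when closed, which is within the roughly 2 mm camera error. Before the push it measured 102.4 mm, against a nominal 103–107 mm when open, so the full travel rests on the stop I felt as well as the picture.
- **Surroundings:** the fingers are clear of everything, and the bystanders look unmoved in the pictures, though I did not measure them.

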